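# Press the stem socket into the round lamp foot and keep it under pressure

### The arm

A 6-joint arm with a two-finger parallel gripper is mounted at the origin on the work surface. World frame = base frame: x ahead of the robot, y to its left, z up, the work surface at z = 0. Lengths are in m, angles in rad, forces in N, time in s.
With the tool pointing down it reaches from about 0.325 to 0.775 m from the base axis. Payload 9.3 kg.
Tool frame: the origin (TCP) lies on the centre line of the jaws, within the pads' length; the fingertips stand nose_length ahead of it and the grasp point (between the pads) lies 6 mm ahead of it (nose_length is the distance from the TCP to the fingertips, in m); z points along the fingers, y is the line along which they close (so a half turn about z gives the same grasp; the last joint's range is limited). The gripper opens to 85 mm and grips with 20 to 120 N. Pads are 22 mm wide; open, the fingers measure 114 mm over their backs; the gripper's body (76 mm by 85 mm) begins 54 mm behind the grasp point. The pads swing forward as they close: fully open they stand 13 mm farther back than shut.
Start: joints at [-1.275, 0.259, 0.021, 1.334, 0, 1.418], TCP at [0.239, -0.496, 0.256] pointing down, gripper open.
Joint ranges: [-3.04, 3.04], [-0.91, 1.82], [-1.04, 1.36], [-1.92, 1.95], [-1.52, 1.45], [-3.14, 3.14]. Speed limits (rad/s): [2.22, 2.22, 2.79, 3.14, 3.14, 3.14].

### API

Orientations are given as a unit quaternion [x, y, z, w].
In Python, from plant import * gives the robot as it stands.
- The arm moves only by the tool send_rows, never from a script. Its argument "rows" is a list of rows, each an object of numbers: "dx", "dy", "dz": the shift along the tool's x, y, z in mm; "ax", "ay", "az": the turn, a rotation vector about the tool's x, y, z in rad; "gripper": the opening, from 0 (shut) to 1 (fully open). In form: [{"dx": .., "dy": .., "dz": .., "ax": .., "ay": .., "az": .., "gripper": ..}, ...]. A call has 1 to 10 rows; each row is the pose to reach, as a shift and turn from the pose commanded when the call began, along the tool's axes at that moment; what a row does not reach only later rows make up. A row lasts 1/8 s, in which the tool goes at most 62.5 mm and 10.7 degrees, less where a joint would pass 70% of its speed; a pose out of reach is approached as far as the arm can. A call with a gripper value outside its range is refused whole. The fingers move at their own pace and stop on an object; "force" is the grip in N (left out, the last holds). Time passes only in rows, so rows that repeat a pose let the fingers close. It gives the time, the measured TCP pose, the force, the opening and the grip force at its end, in the units of the state.
- get_state(): the state, without advancing time (a new reading comes with each control period).
- read_camera(name): name is "scene" or "top" or "wrist"; returns the picture (400x640x3 uint8, red, green, blue); there is no depth.
- camera_info(name): a dict with "vfov" (degrees; the focal length in pixels is half the picture's height over the tangent of half this angle, whatever the lens; pixels are square), "cx", "cy" (the principal point, pixels), "k1" (the pictures are not rectified: a ray, as slopes to the right and down, at radius r is drawn at 1 + k1 r^2 times it, then the intrinsics apply), "R" (3x3) and "t" (3): a world point X has camera coordinates R X + t; the wrist camera has in their place "mount" (4x4, takes a point from camera to tool coordinates, whose origin is the TCP and whose axes are the flange's). Camera axes: x right, y down, z forward; pixel columns grow to the right and rows downward; lengths in m; the calibration is good to about 2 mm. A picture is of the moment at which its call begins: read the wrist's pose just before it. camera_info takes no time and is no camera call.
- finish_job(): hands the job in; it is judged then, once.
Trained networks look in the newest picture that a camera, given by its name, has taken for a name from the list of things; names that differ only in an ending like _2 or _b are one class to them, and where a whole thing is asked for, a point or a joint stands for the part that bears it (a point fixed in the world has none). Each returns a list of dicts, best first, with "confidence" (0 to 1); they miss things now and then, are a little off and sometimes report something else, mostly with a low value. They report only what shows in the picture. A call takes as long as a camera call. They do not tell look-alikes from the thing itself.
- search_frame(query, camera): "pixel" ([row, column] in pixels, amid what is visible of it).
- spot_point(query, camera): "pixel" ([row, column] in pixels: a listed point, or the origin of a listed thing).
The state is a dict: "time": time; "joint_positions": joint angles; "qvel": joint speeds; "tau": joint torques, N m; "eef_pos": TCP position; "tcp_rot": TCP orientation; "force": force on the tool from outside, world axes, zero at the start; "torque": the same for the moment, N m; "opening": opening from 0.0 (shut) to 1.0 (fully open); "grip_force": force on a finger pad.
Only numpy, scipy, OpenCV 4.12 (cv2) and the standard library are available. Lean on these libraries where they do the work, as an engineer would, in place of code of your own. Each camera call takes 0.05 s, during which the arm holds its last target. There are 200 camera calls.

### The job

The stem socket has just been glued into the round lamp foot, which stands in one of the two bench presses: on that press flip the safety catch back, then draw the lever steadily (no slamming) all the way down to its stop and hold it there, since the ram must stay on the glued socket. Finish while still holding the lever down. The square foot in the other press is done: leave that press, both feet and everything else on the bench undisturbed.

Things in the scene. Friction and masses are not known exactly. Their poses are not given: they have to be found in the camera images.
- round_foot: lamp foot with a round base: brass disc of 110 mm diameter, domed up to an upright stem socket (26 mm diameter) whose top is 40 mm above the underside; 0.5 to 1.0 kg. Origin: centre of its underside, z up. It stands on the anvil of one of the two presses, centred under the ram to 2 mm
- square_foot: lamp foot with a square base: brass plate 86 x 86 x 12 mm with the same stem socket, top 40 mm above the underside. Origin: centre of its underside. It stands on the anvil of the other press
- left_press: the left one, seen from the robot, of two equal grey iron lever presses, fixed. Frame P: origin on the bench below the ram axis, -x its front (lever's end), +y its left (catch), z up. In mm: base x -78..138, y -65..65; rubber-topped anvil 110 square below the ram, top z 35; column x 65..109, y -22..22; head x -36..109, y -20..20, z 124..174; lever 12 wide, from pivot (85, 0, 200) forward to its ball
- left_ball (a point): black ball knob, 35 mm diameter, on the end of the left press's lever; this point is its centre. 260 mm from the lever's pivot: P (-143, 0, 325) with the lever up, P (-175, 0, 187) with the lever fully down. The space around it is free on all sides but towards the lever
- left_lever_hinge (a point): centre of the left lever's pivot, P (85, 0, 200); the pivot axis is parallel to y of P, and the ball moves in the plane y = 0 of P
- left_lever (a joint): lever, rad: 0 (start 0 to 0.01) is up, sloping 0.50 rad upwards to the front; 0.55 is fully down on the stop screw, 0.05 rad below level. A return spring lifts it again when let go. At the ball it takes about 6 N to start it and 16 N to hold it fully down. With the catch in place it is blocked at about 0.03
- left_nose: sprung rubber nose (28 mm diameter) of the left press's ram, moved down 85 mm per rad by the lever; origin: centre of its lower face, 116 mm above the bench with the lever up. It meets the stem socket at about lever 0.48 and presses on it with about 30 N when the lever is fully down
- left_catch (a joint): safety catch, rad: 0 (start 0 to 0.05) is upright, propping a pin on the lever so that the lever cannot come down; it turns only backwards (top away from the robot, to +x of P) up to 1.0, where it lies clear of the lever. Light to turn (about 1 N at the grip); past about 0.5 it falls back by itself, and it stays there
- left_catch_grip (a point): point on the left catch's finger grip: level steel rod, 14 mm thick, 68 mm long along y of P (y 34..102), this point at P (-3, 88, 220) upright and P (52, 88, 190) laid back; it circles the catch's pivot axis (along y through P (-3, 0, 155)). The catch is a flat bar 20 x 8 mm at y 26..34, top z 241; the lever pin it props ends at y 36, z 248. Free space in front, behind, above and to the left of the grip
- right_press: the right one, seen from the robot, of two equal grey iron lever presses, fixed. Frame P: origin on the bench below the ram axis, -x its front (lever's end), +y its left (catch), z up. In mm: base x -78..138, y -65..65; rubber-topped anvil 110 square below the ram, top z 35; column x 65..109, y -22..22; head x -36..109, y -20..20, z 124..174; lever 12 wide, from pivot (85, 0, 200) forward to its ball
- right_ball (a point): black ball knob, 35 mm diameter, on the end of the right press's lever; this point is its centre. 260 mm from the lever's pivot: P (-143, 0, 325) with the lever up, P (-175, 0, 187) with the lever fully down. The space around it is free on all sides but towards the lever
- right_lever_hinge (a point): centre of the right lever's pivot, P (85, 0, 200); the pivot axis is parallel to y of P, and the ball moves in the plane y = 0 of P
- right_lever (a joint): lever, rad: 0 (start 0 to 0.01) is up, sloping 0.50 rad upwards to the front; 0.55 is fully down on the stop screw, 0.05 rad below level. A return spring lifts it again when let go. At the ball it takes about 6 N to start it and 16 N to hold it fully down. With the catch in place it is blocked at about 0.03
- right_nose: sprung rubber nose (28 mm diameter) of the right press's ram, moved down 85 mm per rad by the lever; origin: centre of its lower face, 116 mm above the bench with the lever up. It meets the stem socket at about lever 0.48 and presses on it with about 30 N when the lever is fully down
- right_catch (a joint): safety catch, rad: 0 (start 0 to 0.05) is upright, propping a pin on the lever so that the lever cannot come down; it turns only backwards (top away from the robot, to +x of P) up to 1.0, where it lies clear of the lever. Light to turn (about 1 N at the grip); past about 0.5 it falls back by itself, and it stays there
- right_catch_grip (a point): point on the right catch's finger grip: level steel rod, 14 mm thick, 68 mm long along y of P (y 34..102), this point at P (-3, 88, 220) upright and P (52, 88, 190) laid back; it circles the catch's pivot axis (along y through P (-3, 0, 155)). The catch is a flat bar 20 x 8 mm at y 26..34, top z 241; the lever pin it props ends at y 36, z 248. Free space in front, behind, above and to the left of the grip
- brass_shade: bystander, loose on the bench: spun brass lamp shade, 130 mm diameter, 75 mm high. Origin: centre of its underside
- glass_globe: bystander, loose on the bench: opal glass globe, 120 mm diameter, 120 mm high, on its neck. Origin: centre of its underside
- screwdriver: bystander, loose on the bench: screwdriver, 200 mm, lying in front between the presses. Origin: centre of its underside
- wrench: bystander, loose on the bench: wrench, 170 mm, lying. Origin: centre of its underside
- nipple_jar: bystander, loose on the bench: small glass jar with a metal cap, 56 mm diameter, 75 mm high, between the presses. Origin: centre of its underside
- polish_can: bystander, loose on the bench: can of 66 mm diameter, 130 mm high. Origin: centre of its underside
- brass_ring: bystander, loose on the bench: flat brass ring, 120 mm diameter, 8 mm high. Origin: centre of its underside
Not all that is in view belongs to the job. What is shaped like the square_foot but pink is not meant.

How it is judged:
By the outcome, as a careful person would: the job done as asked, in the order asked, and still so for the second after the job is handed in, while the arm keeps its last pose, push and grip.
It also fails if it takes over 51 s, if anything falls off the work surface, if the arm or the gripper's body presses on something with over 40 N, if the wrist force passes 120 N, or if a joint passes its speed limit or range.

## Working session

There is one attempt and no reset: what is moved stays moved. The work goes in short steps, Python scripts to look and compute and a tool call to move; the robot and the scene stay as the last step left them, time stands still between calls to the robot, and variables do not carry over. Pictures are saved under pics/ and viewed, at most 10 in all, crops included, and the job is handed in when it is done.

Besides the shell and the picture viewer there is one more tool, called after "Call:" as name(argument=value, ...) on one line, values as JSON. send_rows: Moves the arm, as the interface text tells. Its arguments: {"type":"object","properties":{"rows":{"type":"array","items":{"type":"object","properties":{"dx":{"type":"number"},"dy":{"type":"number"},"dz":{"type":"number"},"ax":{"type":"number"},"ay":{"type":"number"},"az":{"type":"number"},"gripper":{"type":"number"}}}},"force":{"type":"number"}},"required":["rows"]}

```bash
mkdir -p pics; ls
python3 - <<'E'
from plant import *
import cv2
s=get_state();print(s)
for c in("scene","top"):
    im=read_camera(c);cv2.imwrite(f"pics/{c}0.png",im[:,:,::-1]);i=camera_info(c);print(c,i)
    for q in("round_foot","square_foot","left_ball","right_ball","left_catch_grip","right_catch_grip","left_lever_hinge","right_lever_hinge","left_press","right_press"):
        print(q,[(d['pixel'],round(d['confidence'],2)) for d in spot_point(q,c)[:3]])
print(camera_info("wrist"))
E
```

```text
pics
{'time': 0.0, 'joint_positions': array([-1.27458492e+00,  2.59183326e-01,  2.07754865e-02,  1.33367889e+00,
       -7.41666325e-06,  1.41819498e+00]), 'qvel': array([-8.03661396e-04,  7.98819364e-05,  1.11536097e-05,  2.18360179e-04,
       -9.53375352e-04, -1.54390760e-04]), 'tau': array([ 5.75476915e-04, -5.55639982e+01,  3.44525778e+01,  1.37202893e-02,
       -1.63006905e-05,  8.49056164e-06]), 'eef_pos': array([ 0.23856674, -0.49530529,  0.25567636]), 'tcp_rot': array([ 9.74926173e-01,  2.22527618e-01, -4.99876330e-05, -6.43272081e-04]), 'force': array([ 0.05942781, -0.32506961, -0.08490147]), 'torque': array([-0.04952045,  0.00461153, -0.01495604]), 'grip_force': 0.0, 'opening': 0.9995556594529085}
scene {'vfov': 50.434028772777786, 'cx': 319.0437776579925, 'cy': 198.90213703638832, 'k1': -0.09428864722627953, 'R': array([[-0.45463314,  0.8906757 , -0.00234496],
       [ 0.74878705,  0.3807797 , -0.54251707],
       [-0.48231386, -0.24840211, -0.84004151]]), 't': array([ 0.19265113, -0.27100858,  1.56707088])}
round_foot [([275.0, 344.2], 0.83)]
square_foot [([180.8, 278.6
[... 1077 characters left out ...]
atch_grip [([150.7, 344.4], 0.44)]
left_lever_hinge [([131.8, 261.5], 0.72), ([191.3, 362.2], 0.18)]
right_lever_hinge [([133.5, 377.1], 0.8), ([147.5, 341.4], 0.68)]
left_press [([169.2, 276.6], 0.77)]
right_press [([171.8, 364.3], 0.79)]
{'vfov': 62.642340358384786, 'cx': 321.0277348748625, 'cy': 203.35330300783713, 'k1': -0.0025876889110636302, 'mount': array([[-6.22514590e-04, -9.65720764e-01, -2.59582392e-01,
         6.46862949e-02],
       [ 9.99999744e-01, -6.92783693e-04,  1.79215418e-04,
        -3.52434811e-04],
       [-3.52906498e-04, -2.59582214e-01,  9.65720948e-01,
        -1.18301712e-01],
       [ 0.00000000e+00,  0.00000000e+00,  0.00000000e+00,
         1.00000000e+00]])}
```

View pics/scene0.png

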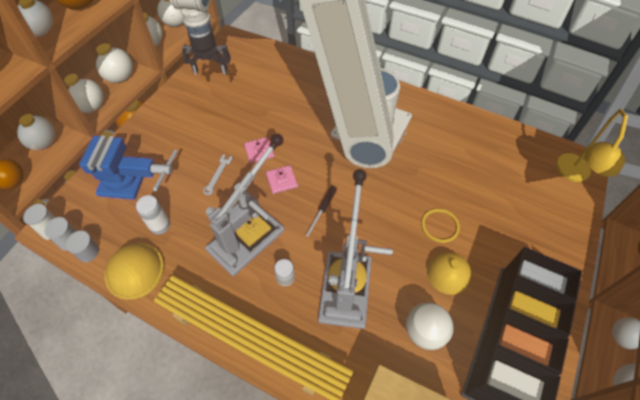

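View pics/top0.png

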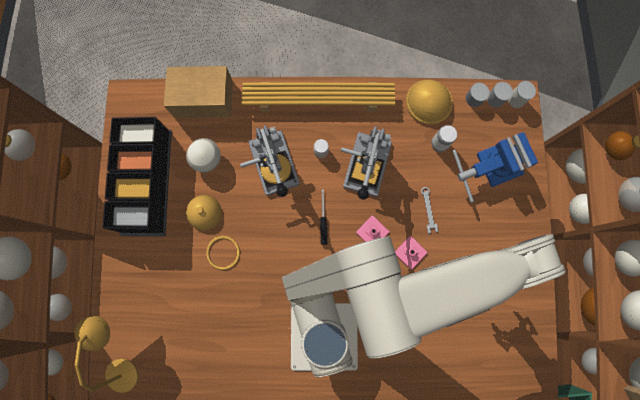

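The scene picture shows the round brass disc in the left press (scene row 275, col 345; top 167,275). The square brass plate is in the right press (scene 231,253), and the pink plates are decoys (scene 150,260 and 180,280). The lever balls are at scene (175,358) for the left press and (140,277) for the right; the left catch grip is near (250,380). Next I'll fit the press pose and make a close crop to check.

```bash
cat > h.py <<'E'
import numpy as np, cv2
from scipy.optimize import least_squares
from scipy.spatial.transform import Rotation as Ro
from plant import *
def proj(X,i,R=None,t=None):
    R=i['R'] if R is None else R; t=i['t'] if t is None else t
    c=R@np.asarray(X)+t; s=c[:2]/c[2]; s=s*(1+i['k1']*(s@s)); f=200/np.tan(np.radians(i['vfov'])/2)
    return np.array([i['cy']+f*s[1], i['cx']+f*s[0]])
def wristRt(s):
    M=camera_info('wrist')['mount']; T=np.eye(4);T[:3,:3]=Ro.from_quat(s['tcp_rot']).as_matrix();T[:3,3]=s['eef_pos']
    W=np.linalg.inv(T@M); return W[:3,:3],W[:3,3]
def P2W(p,xyw):
    c,s=np.cos(xyw[2]),np.sin(xyw[2]); p=np.array(p)/1000.
    return np.array([xyw[0]+c*p[0]-s*p[1],xyw[1]+s*p[0]+c*p[1],p[2]])
def fit(obs,x0=(.6,.1,0.)):
    r=least_squares(lambda v:np.concatenate([proj(P2W(p,v),*cam)-px for p,cam,px in obs]),x0,loss='soft_l1',f_scale=2)
    return r.x,[(proj(P2W(p,r.x),*cam)-px).round(1) for p,cam,px in obs]
E
python3 - <<'E'
from h import *
S=(camera_info('scene'),);T=(camera_info('top'),)
B=(-143,0,325);G=(-3,88,220);H=(85,0,200);F=(0,0,35)
o=[(B,S,[174.9,357.6]),(B,T,[188.7,280.9]),(G,S,[250.3,386.5]),(G,T,[163.3,244.1]),(H,T,[131.8,261.5]),(F,S,[275,344.2]),(F,T,[166.4,275.5])]
v,r=fit(o);print('L',v,r)
for n,p in (('ball',B),('balldown',(-175,0,187)),('grip',G),('hinge',H)):print(n,P2W(p,v))
o2=[(B,S,[139.6,277.5]),(B,T,[190.2,360.8]),(G,S,[213.2,261.7]),(G,T,[150.7,344.4]),(H,S,[219.1,221.6]),(H,T,[133.5,377.1]),(F,S,[234.7,253.2]),(F,T,[171.8,364.3])]
v,r=fit(o2,(.6,-.1,0));print('R',v,r)
s=cv2.imread('pics/scene0.png');t=cv2.imread('pics/top0.png')
a=cv2.resize(s[160:335,200:400],None,fx=2,fy=2,interpolation=3)
b=cv2.resize(t[115:205,225:405],None,fx=2.2,fy=350/90,interpolation=3)
cv2.imwrite('pics/crop1.png',np.hstack([a,b]))
E
```

```text
L [0.59517625 0.1725979  0.33697495] [array([ 1.6, -0.1]), array([0.8, 0.5]), array([ 0.5, -1.7]), array([0.8, 0.1]), array([0.6, 0.9]), array([1.5, 1.4]), array([ 1.2, -0.6])]
ball [0.46021869 0.12531728 0.325     ]
balldown [0.4300184  0.11473701 0.187     ]
grip [0.56324921 0.25465681 0.22      ]
hinge [0.67539578 0.20070177 0.2       ]
R [ 0.58597825 -0.15017479 -0.2930705 ] [array([ 0.8, -0.3]), array([ 2.9, -0.1]), array([1.3, 2.7]), array([-0.4, -0.9]), array([ 0. , -3.1]), array([ 1.3, -1. ]), array([-5.8, -2.2]), array([-1.8,  0.2])]
```

View pics/crop1.png

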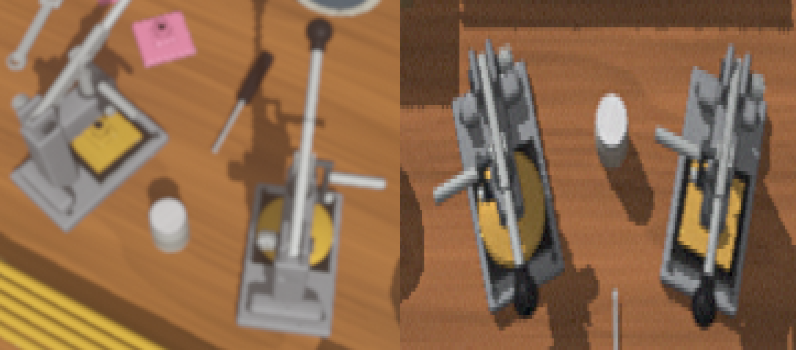

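The crop shows the round brass disc under the left press's ram (crop 300,235 left half; 515,205 right half), and the square plate is in the right press. So the job is on the left press; the fit residuals are under 2 px.

```bash
cat >> h.py <<'E'
V=np.array([0.5952,0.1726,0.3370])
def rel(tp,yaw,s=None):
    s=s or get_state(); R0=Ro.from_quat(s['tcp_rot']); R1=Ro.from_euler('z',yaw)*Ro.from_euler('x',np.pi)
    return (R0.inv().apply(np.array(tp)-s['eef_pos'])*1000).round(1),(R0.inv()*R1).as_rotvec().round(3)
E
python3 - <<'E'
from h import *
import plant
print([n for n in dir(plant) if n[0]!='_'][:60], globals().get('nose_length'))
p=P2W((-75,90,440),V);print(p,rel(p,V[2]-np.pi))
E
```

```text
['PlanningError', 'camera_info', 'finish_job', 'get_state', 'nose_length', 'read_camera', 'search_frame', 'spot_point'] 0.025
[0.49465952 0.23273828 0.44      ] (array([ 546.7, -545.1, -183.7]), array([ 0.  ,  0.  , -3.03]))
```

Call:
send_rows(rows=[{"dz":-60,"gripper":0},{"dz":-120,"az":-0.18,"gripper":0},{"dx":40,"dy":-40,"dz":-184,"az":-0.36,"gripper":0},{"dx":80,"dy":-80,"dz":-184,"az":-0.54,"gripper":0},{"dx":120,"dy":-120,"dz":-184,"az":-0.72,"gripper":0},{"dx":160,"dy":-160,"dz":-184,"az":-0.9,"gripper":0},{"dx":200,"dy":-200,"dz":-184,"az":-1.08,"gripper":0},{"dx":240,"dy":-240,"dz":-184,"az":-1.26,"gripper":0},{"dx":280,"dy":-280,"dz":-184,"az":-1.44,"gripper":0},{"dx":320,"dy":-320,"dz":-184,"az":-1.62,"gripper":0}], force=40)

```text
invalid input
```

Run:
```python
from h import *
s=get_state();print(s['time'],s['joint_positions'].round(3),s['eef_pos'].round(3))
p=P2W((-75,90,440),V);print(p,rel(p,V[2]-np.pi))
```

```text
1.1 [-1.275  0.259  0.022  1.334  0.     1.418] [ 0.239 -0.496  0.256]
[0.49465952 0.23273828 0.44      ] (array([ 546.7, -545.1, -183.7]), array([ 0.  ,  0.  , -3.03]))
```

Call:
send_rows(rows=[{"dx":0,"dy":0,"dz":-60,"ax":0,"ay":0,"az":0,"gripper":0},{"dx":0,"dy":0,"dz":-120,"ax":0,"ay":0,"az":-0.18,"gripper":0},{"dx":40,"dy":-40,"dz":-184,"ax":0,"ay":0,"az":-0.36,"gripper":0},{"dx":80,"dy":-80,"dz":-184,"ax":0,"ay":0,"az":-0.54,"gripper":0},{"dx":120,"dy":-120,"dz":-184,"ax":0,"ay":0,"az":-0.72,"gripper":0},{"dx":160,"dy":-160,"dz":-184,"ax":0,"ay":0,"az":-0.9,"gripper":0},{"dx":200,"dy":-200,"dz":-184,"ax":0,"ay":0,"az":-1.08,"gripper":0},{"dx":240,"dy":-240,"dz":-184,"ax":0,"ay":0,"az":-1.26,"gripper":0},{"dx":280,"dy":-280,"dz":-184,"ax":0,"ay":0,"az":-1.44,"gripper":0},{"dx":320,"dy":-320,"dz":-184,"ax":0,"ay":0,"az":-1.62,"gripper":0}], force=40)

```text
time: 2.35
eef_pos: [0.3882, -0.0666, 0.4405]
tcp_rot: [0.509, 0.861, 0.0, 0.0]
force: [0.6, -0.4, 0.7]
opening: 0.003
grip_force: 0.0
```

Run:
```python
from h import *
s=get_state();print(s['time'],s['joint_positions'].round(3),s['eef_pos'].round(3))
p=P2W((-75,90,440),V);print(p,rel(p,V[2]-np.pi))
```

```text
2.35 [-0.384 -0.004  0.175  1.749  0.     0.684] [ 0.388 -0.067  0.441]
[0.49465952 0.23273828 0.44      ] (array([210.8, 237.7,   0.5]), array([-0.000e+00,  1.000e-03, -1.404e+00]))
```

Call:
send_rows(rows=[{"dx":27,"dy":30,"dz":0,"ax":0,"ay":0,"az":-0.18,"gripper":0},{"dx":54,"dy":60,"dz":0,"ax":0,"ay":0,"az":-0.36,"gripper":0},{"dx":80,"dy":90,"dz":0,"ax":0,"ay":0,"az":-0.54,"gripper":0},{"dx":107,"dy":120,"dz":0,"ax":0,"ay":0,"az":-0.72,"gripper":0},{"dx":134,"dy":150,"dz":0,"ax":0,"ay":0,"az":-0.9,"gripper":0},{"dx":160,"dy":180,"dz":0,"ax":0,"ay":0,"az":-1.08,"gripper":0},{"dx":187,"dy":210,"dz":0,"ax":0,"ay":0,"az":-1.25,"gripper":0},{"dx":211,"dy":238,"dz":0,"ax":0,"ay":0,"az":-1.4,"gripper":0},{"dx":211,"dy":238,"dz":0,"ax":0,"ay":0,"az":-1.4,"gripper":0}])

```text
time: 3.48
eef_pos: [0.497, 0.2326, 0.4391]
tcp_rot: [-0.165, 0.986, 0.0, -0.001]
force: [-0.0, -0.4, 0.4]
opening: 0.003
grip_force: 0.0
```

Run:
```python
from h import *
s=get_state();print(s['time'],s['joint_positions'].round(3),s['eef_pos'].round(3))
im=read_camera('wrist');R,t=wristRt(s);i=camera_info('wrist')
im=im[:,:,::-1].copy()
for n,p in (('left_catch_grip',(-3,88,220)),('left_ball',(-143,0,325)),('left_lever_hinge',(85,0,200)),('round_foot',(0,0,35)),('left_press',(0,0,0))):
    q=proj(P2W(p,V),i,R,t);print(n,q.round(1),[(d['pixel'],round(d['confidence'],2)) for d in spot_point(n,'wrist')[:2]])
    cv2.circle(im,(int(q[1]),int(q[0])),4,(255,0,255),1)
for y in (34,102):
    q=proj(P2W((-3,y,220),V),i,R,t);cv2.circle(im,(int(q[1]),int(q[0])),3,(0,255,0),1)
cv2.imwrite('pics/w1.png',im)
print(rel(P2W((-55,90,230),V),V[2]-np.pi,s))
```

```text
3.475 [ 0.285  0.282  0.517  1.808  0.    -0.046] [0.497 0.233 0.439]
left_catch_grip [243.9 320.3] [([240.8, 318.3], 0.67), ([304.6, 252.4], 0.59)]
left_ball [110.5 189.3] [([105.1, 193.4], 0.9), ([131.5, 85.2], 0.41)]
left_lever_hinge [305.2 249.2] [([301.8, 250.1], 0.65)]
round_foot [203.7 267.1] [([203.7, 266.8], 0.57), ([131.2, 83.0], 0.28)]
left_press [198.5 270.3] [([198.5, 269.0], 0.82)]
(array([-18.2,   1. , 209. ]), array([ 0.   , -0.002, -0.006]))
```

View pics/w1.png

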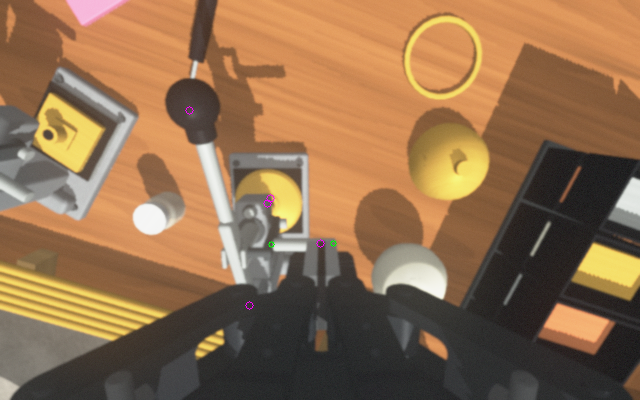

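The wrist picture confirms the fit. The rod lies between the green marks at (244,270–333), the left ball is at about (107,193) and the round foot at (204,267). Descending in front of the grip with the fingers shut.

Call:
send_rows(rows=[{"dx":0,"dy":3,"dz":50,"ax":0,"ay":0,"az":0,"gripper":0},{"dx":0,"dy":3,"dz":100,"ax":0,"ay":0,"az":0,"gripper":0},{"dx":0,"dy":3,"dz":150,"ax":0,"ay":0,"az":0,"gripper":0},{"dx":0,"dy":3,"dz":190,"ax":0,"ay":0,"az":0,"gripper":0},{"dx":0,"dy":3,"dz":219,"ax":0,"ay":0,"az":0,"gripper":0},{"dx":-15,"dy":3,"dz":219,"ax":0,"ay":0,"az":0,"gripper":0},{"dx":-25,"dy":3,"dz":219,"ax":0,"ay":0,"az":0,"gripper":0},{"dx":-35,"dy":3,"dz":219,"ax":0,"ay":0,"az":0,"gripper":0},{"dx":-45,"dy":3,"dz":219,"ax":0,"ay":0,"az":0,"gripper":0}])

```text
time: 4.9
eef_pos: [0.5392, 0.2483, 0.2221]
tcp_rot: [-0.163, 0.987, 0.0, 0.001]
force: [0.3, 0.3, 0.3]
opening: 0.006
grip_force: 0.0
```

Call:
send_rows(rows=[{"dx":-7,"dy":0,"dz":0,"ax":0,"ay":0,"az":0,"gripper":0},{"dx":-14,"dy":0,"dz":0,"ax":0,"ay":0,"az":0,"gripper":0},{"dx":-21,"dy":0,"dz":0,"ax":0,"ay":0,"az":0,"gripper":0},{"dx":-28,"dy":0,"dz":0,"ax":0,"ay":0,"az":0,"gripper":0},{"dx":-35,"dy":0,"dz":0,"ax":0,"ay":0,"az":0,"gripper":0},{"dx":-42,"dy":0,"dz":0,"ax":0,"ay":0,"az":0,"gripper":0},{"dx":-49,"dy":0,"dz":0,"ax":0,"ay":0,"az":0,"gripper":0},{"dx":-54,"dy":0,"dz":0,"ax":0,"ay":0,"az":0,"gripper":0},{"dx":-54,"dy":0,"dz":0,"ax":0,"ay":0,"az":0,"gripper":0}])

```text
time: 6.02
eef_pos: [0.5895, 0.2654, 0.2211]
tcp_rot: [-0.163, 0.987, -0.0, -0.0]
force: [-0.3, 0.0, 0.0]
opening: 0.001
grip_force: 0.0
```

Run:
```python
from h import *
s=get_state();print(s['time'],s['eef_pos'].round(3),s['force'],rel(P2W((-75,92,440),V),V[2]-np.pi,s))
im=read_camera('wrist')[:,:,::-1];cv2.imwrite('pics/w2.png',im)
```

```text
6.025 [0.589 0.265 0.221] [-0.27595897  0.04045336  0.02457024] (array([ 100.3,    1.5, -218.9]), array([ 0.  , -0.  , -0.01]))
```

View pics/w2.png

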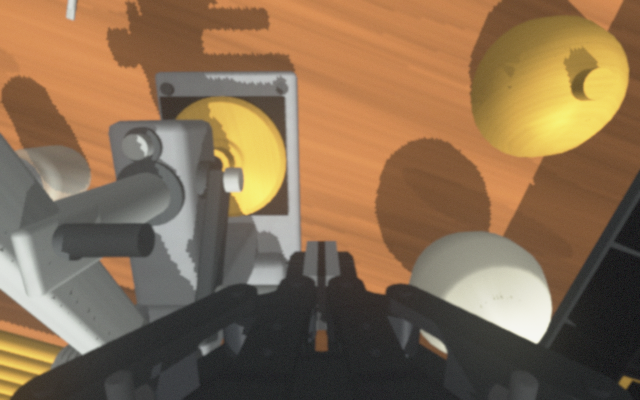

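The round foot is undisturbed and the catch rod no longer stands in front of the fingers, with no contact force. I'll back off, rise, go above the ball with the gripper open, and check.

Call:
send_rows(rows=[{"dx":30,"dy":0,"dz":0,"ax":0,"ay":0,"az":-0.01,"gripper":0},{"dx":60,"dy":0,"dz":-40,"ax":0,"ay":0,"az":-0.01,"gripper":0},{"dx":80,"dy":0,"dz":-90,"ax":0,"ay":0,"az":-0.01,"gripper":0},{"dx":100,"dy":0,"dz":-140,"ax":0,"ay":0,"az":-0.01,"gripper":0},{"dx":120,"dy":0,"dz":-190,"ax":0,"ay":0,"az":-0.01,"gripper":0},{"dx":140,"dy":-20,"dz":-219,"ax":0,"ay":0,"az":-0.01,"gripper":0.5},{"dx":160,"dy":-50,"dz":-219,"ax":0,"ay":0,"az":-0.01,"gripper":1},{"dx":168,"dy":-80,"dz":-219,"ax":0,"ay":0,"az":-0.01,"gripper":1},{"dx":168,"dy":-90,"dz":-219,"ax":0,"ay":0,"az":-0.01,"gripper":1},{"dx":168,"dy":-90,"dz":-219,"ax":0,"ay":0,"az":-0.01,"gripper":1}])

```text
time: 7.32
eef_pos: [0.4592, 0.1259, 0.4403]
tcp_rot: [-0.167, 0.986, 0.0, 0.0]
force: [0.2, -0.6, -0.3]
opening: 0.999
grip_force: 0.0
```

Run:
```python
from h import *
s=get_state();im=read_camera('wrist')[:,:,::-1].copy();R,t=wristRt(s);i=camera_info('wrist');S=camera_info('scene')
w=(i,R,t);B=(-143,0,325)
o=[(B,w,None),((85,0,200),w,None)]
for n,p in (('left_ball',B),('left_catch_grip',(52,88,190)),('left_lever_hinge',(85,0,200))):
    q=proj(P2W(p,V),*w);print(n,q.round(1),[(d['pixel'],round(d['confidence'],2)) for d in spot_point(n,'wrist')[:2]])
    cv2.circle(im,(int(q[1]),int(q[0])),4,(255,0,255),1)
sc=read_camera('scene')[:,:,::-1]
print(proj(P2W((52,88,190),V),S),spot_point('left_catch_grip','scene')[:2],spot_point('left_ball','scene')[:2])
c=cv2.resize(sc[160:340,270:420],None,fx=400/180,fy=400/180,interpolation=3)
cv2.imwrite('pics/w3.png',cv2.resize(np.hstack([im,c]),None,fx=.8,fy=.8))
print(s['time'],s['joint_positions'].round(2),s['eef_pos'],rel(P2W((-143,0,331),V),V[2]-np.pi,s))
```

```text
left_ball [209.2 319.6] [([203.8, 325.5], 0.83)]
left_catch_grip [325.6 388.7] [([323.9, 389.7], 0.78), ([169.1, 145.0], 0.24)]
left_lever_hinge [352.8 320.5] [([352.3, 321.7], 0.8)]
[276.04303591 382.04726932] [] [{'pixel': [173.6, 359.6], 'confidence': 0.78}, {'pixel': [223.2, 439.9], 'confidence': 0.64}]
7.325 [ 0.09  0.14  0.34  1.76  0.   -0.24] [0.45918856 0.12592127 0.44025598] (array([ -0.8,  -0.9, 109.3]), array([ 0.   ,  0.   , -0.001]))
```

View pics/w3.png

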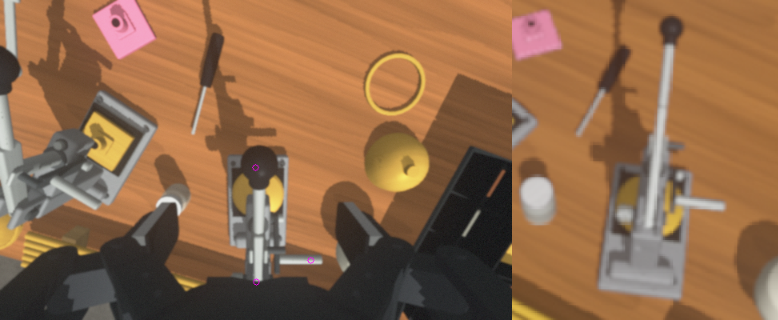

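The catch is laid back: the rod sits at (326,389), as predicted for laid back, and the lever is still up. The ball is at about (204,325), so I'm correcting by +2 in x and +3 in y, then descending and gripping.

Call:
send_rows(rows=[{"dx":2,"dy":3,"dz":40,"ax":0,"ay":0,"az":0,"gripper":1},{"dx":2,"dy":3,"dz":75,"ax":0,"ay":0,"az":0,"gripper":1},{"dx":2,"dy":3,"dz":100,"ax":0,"ay":0,"az":0,"gripper":1},{"dx":2,"dy":3,"dz":110,"ax":0,"ay":0,"az":0,"gripper":1},{"dx":2,"dy":3,"dz":110,"ax":0,"ay":0,"az":0,"gripper":0.5},{"dx":2,"dy":3,"dz":110,"ax":0,"ay":0,"az":0,"gripper":0.3},{"dx":2,"dy":3,"dz":110,"ax":0,"ay":0,"az":0,"gripper":0.2},{"dx":2,"dy":3,"dz":110,"ax":0,"ay":0,"az":0,"gripper":0.2},{"dx":2,"dy":3,"dz":110,"ax":0,"ay":0,"az":0,"gripper":0.2}], force=50)

```text
time: 8.8
eef_pos: [0.4568, 0.1273, 0.3315]
tcp_rot: [-0.167, 0.986, -0.001, 0.001]
force: [1.3, -6.4, 5.4]
opening: 0.383
grip_force: 49.0
```

Run:
```python
from h import *
s=get_state();print(s['joint_positions'].round(2),s['force'],s['torque'],rel(P2W((-143,0,331),V),V[2]-np.pi,s))
H=np.array([85,200]);
for a in np.arange(0,.581,.05): b=.5-a; print(round(a,2),(260*np.cos(b)-260*np.cos(.5)).round(1),(260*np.sin(.5)-260*np.sin(b)).round(1))
```

```text
[ 0.1   0.11  0.03  1.48 -0.   -0.24] [ 1.33545999 -6.35893075  5.44456607] [-1.32903904 -0.12712042 -0.03926239] (array([-2.6, -3. ,  0.6]), array([-0.003,  0.002, -0.001]))
0.0 0.0 0.0
0.05 5.9 11.6
0.1 11.3 23.4
0.15 16.1 35.5
0.2 20.2 47.8
0.25 23.7 60.3
0.3 26.6 73.0
0.35 28.9 85.8
0.4 30.5 98.7
0.45 31.5 111.7
0.5 31.8 124.7
0.55 31.5 137.6
```

Call:
send_rows(rows=[{"dx":0,"dy":0,"dz":0,"ax":0,"ay":0,"az":0,"gripper":0.7},{"dx":0,"dy":-1,"dz":0,"ax":0,"ay":0,"az":0,"gripper":0.7},{"dx":0,"dy":-2,"dz":5,"ax":0,"ay":0,"az":0,"gripper":0.7},{"dx":0,"dy":-2,"dz":5,"ax":0,"ay":0,"az":0,"gripper":0.4},{"dx":0,"dy":-2,"dz":5,"ax":0,"ay":0,"az":0,"gripper":0.2},{"dx":0,"dy":-2,"dz":5,"ax":0,"ay":0,"az":0,"gripper":0.2},{"dx":0,"dy":-2,"dz":5,"ax":0,"ay":0,"az":0,"gripper":0.2}], force=60)

```text
time: 9.68
eef_pos: [0.4565, 0.127, 0.3254]
tcp_rot: [-0.168, 0.986, 0.001, -0.0]
force: [-2.3, 4.8, 2.2]
opening: 0.376
grip_force: 59.3
```

Call:
send_rows(rows=[{"dx":3,"dy":1,"dz":5.8,"ax":0,"ay":0,"az":0,"gripper":0.2},{"dx":5.9,"dy":1,"dz":11.6,"ax":0,"ay":0,"az":0,"gripper":0.2},{"dx":8.7,"dy":1,"dz":17.5,"ax":0,"ay":0,"az":0,"gripper":0.2},{"dx":11.3,"dy":1,"dz":23.4,"ax":0,"ay":0,"az":0,"gripper":0.2},{"dx":13.8,"dy":1,"dz":29.4,"ax":0,"ay":0,"az":0,"gripper":0.2},{"dx":16.1,"dy":1,"dz":35.5,"ax":0,"ay":0,"az":0,"gripper":0.2}])

```text
time: 10.42
eef_pos: [0.4417, 0.1219, 0.2904]
tcp_rot: [-0.168, 0.986, -0.0, 0.001]
force: [-0.7, 0.9, 5.9]
opening: 0.381
grip_force: 59.9
```

Call:
send_rows(rows=[{"dx":2.1,"dy":0,"dz":6.1,"ax":0,"ay":0,"az":0,"gripper":0.2},{"dx":4.1,"dy":0,"dz":12.3,"ax":0,"ay":0,"az":0,"gripper":0.2},{"dx":5.9,"dy":0,"dz":18.5,"ax":0,"ay":0,"az":0,"gripper":0.2},{"dx":7.6,"dy":0,"dz":24.8,"ax":0,"ay":0,"az":0,"gripper":0.2},{"dx":9.2,"dy":0,"dz":31.1,"ax":0,"ay":0,"az":0,"gripper":0.2},{"dx":10.5,"dy":0,"dz":37.5,"ax":0,"ay":0,"az":0,"gripper":0.2},{"dx":11.8,"dy":0,"dz":43.9,"ax":0,"ay":0,"az":0,"gripper":0.2},{"dx":12.8,"dy":0,"dz":50.3,"ax":0,"ay":0,"az":0,"gripper":0.2},{"dx":13.7,"dy":0,"dz":56.7,"ax":0,"ay":0,"az":0,"gripper":0.2},{"dx":14.4,"dy":0,"dz":63.2,"ax":0,"ay":0,"az":0,"gripper":0.2}])

```text
time: 11.68
eef_pos: [0.4285, 0.1173, 0.2273]
tcp_rot: [-0.168, 0.986, -0.0, 0.001]
force: [-1.4, 2.0, 6.8]
opening: 0.381
grip_force: 61.8
```

Call:
send_rows(rows=[{"dx":0.4,"dy":0,"dz":5,"ax":0,"ay":0,"az":0,"gripper":0.2},{"dx":0.7,"dy":0,"dz":10,"ax":0,"ay":0,"az":0,"gripper":0.2},{"dx":1,"dy":0,"dz":15,"ax":0,"ay":0,"az":0,"gripper":0.2},{"dx":1.2,"dy":0,"dz":19,"ax":0,"ay":0,"az":0,"gripper":0.2},{"dx":1.3,"dy":0,"dz":23,"ax":0,"ay":0,"az":0,"gripper":0.2},{"dx":1.3,"dy":0,"dz":27,"ax":0,"ay":0,"az":0,"gripper":0.2},{"dx":1.2,"dy":0,"dz":30,"ax":0,"ay":0,"az":0,"gripper":0.2},{"dx":1.1,"dy":0,"dz":33,"ax":0,"ay":0,"az":0,"gripper":0.2},{"dx":1,"dy":0,"dz":35,"ax":0,"ay":0,"az":0,"gripper":0.2}], force=80)

```text
time: 12.8
eef_pos: [0.4302, 0.1179, 0.1937]
tcp_rot: [-0.167, 0.986, 0.001, 0.005]
force: [-7.1, -1.8, 13.3]
opening: 0.375
grip_force: 80.7
```

Call:
send_rows(rows=[{"dx":0,"dy":0,"dz":2,"ax":0,"ay":0,"az":0,"gripper":0.2},{"dx":0,"dy":0,"dz":4,"ax":0,"ay":0,"az":0,"gripper":0.2},{"dx":0,"dy":0,"dz":5,"ax":0,"ay":0,"az":0,"gripper":0.2},{"dx":0,"dy":0,"dz":5,"ax":0,"ay":0,"az":0,"gripper":0.2}])

```text
time: 13.3
eef_pos: [0.4295, 0.1177, 0.1887]
tcp_rot: [-0.168, 0.986, 0.0, 0.004]
force: [23.5, 14.3, 6.7]
opening: 0.377
grip_force: 81.5
```

Run:
```python
from h import *
for k in range(2):
    s=get_state();im=read_camera('wrist')[:,:,::-1].copy();print(s['force'].round(1),s['torque'].round(2),s['eef_pos'].round(4))
R,t=wristRt(s);i=camera_info('wrist')
for p in ((-175,0,187),(85,0,200),(0,0,75)):
    q=proj(P2W(p,V),i,R,t);print(q);cv2.circle(im,(int(q[1]),int(q[0])),4,(255,0,255),1)
sc=read_camera('scene')[:,:,::-1]
c=cv2.resize(sc[160:340,270:420],None,fx=400/180,fy=400/180,interpolation=3)
cv2.imwrite('pics/w4.png',cv2.resize(np.hstack([im,c]),None,fx=.8,fy=.8))
print(rel(P2W((-175,0,187+6),V),V[2]-np.pi,s),s['joint_positions'].round(3))
```

```text
[23.5 14.3  6.7] [ 2.84 -4.77  1.2 ] [0.4295 0.1177 0.1887]
[ 7.7  5.3 12.9] [ 1.77 -2.46 -0.24] [0.4294 0.1176 0.1887]
[283.6878912  313.30649109]
[697.43738303 315.83745195]
[399.19782863 317.67402979]
(array([ 0.4, -2.9, -4.3]), array([-0.001,  0.008,  0.   ])) [ 7.800e-02  1.090e-01 -3.460e-01  1.109e+00  1.000e-03 -2.600e-01]
```

View pics/w4.png

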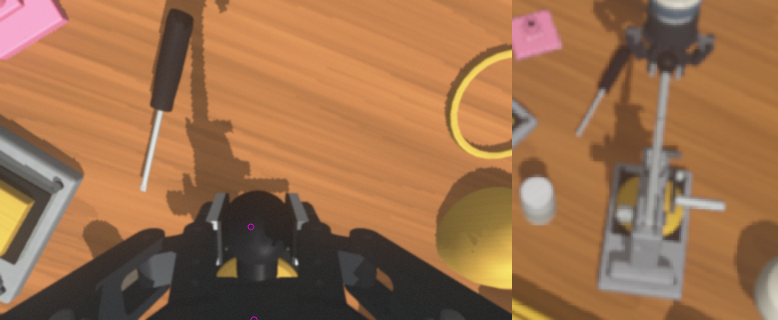

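The ball sits well between the pads (about (280,322) in the picture) and the lever is nearly level. I'll press further in small steps until the stop shows up in the force.

Call:
send_rows(rows=[{"dx":0,"dy":0,"dz":1,"ax":0,"ay":0,"az":0,"gripper":0.2},{"dx":0,"dy":0,"dz":2,"ax":0,"ay":0,"az":0,"gripper":0.2},{"dx":0,"dy":0,"dz":2,"ax":0,"ay":0,"az":0,"gripper":0.2},{"dx":0,"dy":0,"dz":2,"ax":0,"ay":0,"az":0,"gripper":0.2}])

```text
time: 13.95
eef_pos: [0.4295, 0.1177, 0.1868]
tcp_rot: [-0.168, 0.986, 0.0, 0.004]
force: [12.2, 7.8, 10.5]
opening: 0.379
grip_force: 81.5
```

Call:
send_rows(rows=[{"dx":0,"dy":0,"dz":1,"ax":0,"ay":0,"az":0,"gripper":0.2},{"dx":0,"dy":0,"dz":2,"ax":0,"ay":0,"az":0,"gripper":0.2},{"dx":0,"dy":0,"dz":2,"ax":0,"ay":0,"az":0,"gripper":0.2},{"dx":0,"dy":0,"dz":2,"ax":0,"ay":0,"az":0,"gripper":0.2}])

```text
time: 14.45
eef_pos: [0.4296, 0.1177, 0.1857]
tcp_rot: [-0.168, 0.986, 0.0, 0.004]
force: [-14.6, -3.0, 28.0]
opening: 0.374
grip_force: 82.4
```

Call:
send_rows(rows=[{"dx":0,"dy":0,"dz":1,"ax":0,"ay":0,"az":0,"gripper":0.2},{"dx":0,"dy":0,"dz":1,"ax":0,"ay":0,"az":0,"gripper":0.2},{"dx":0,"dy":0,"dz":1,"ax":0,"ay":0,"az":0,"gripper":0.2},{"dx":0,"dy":0,"dz":1,"ax":0,"ay":0,"az":0,"gripper":0.2}])

```text
time: 14.95
eef_pos: [0.4297, 0.1177, 0.1853]
tcp_rot: [-0.168, 0.986, 0.0, 0.005]
force: [-18.6, -2.5, 35.4]
opening: 0.377
grip_force: 82.9
```

Run:
```python
from h import *
S=camera_info('scene')
for k in range(6):
    s=get_state();im=read_camera('wrist');print(s['force'].round(1),s['torque'].round(2),s['eef_pos'].round(4))
w=(camera_info('wrist'),*wristRt(s))
print(spot_point('left_ball','wrist')[:1]);read_camera('scene');print(spot_point('left_ball','scene')[:1])
for z,x in ((187,-175),(194,-175.2)):print(z,proj(P2W((x,0,z),V),*w),proj(P2W((x,0,z),V),S))
cv2.imwrite('pics/w5.png',im[:,:,::-1])
```

```text
[-18.6  -2.5  35.4] [-0.05  4.15 -1.58] [0.4297 0.1177 0.1853]
[-10.4   2.8  35.9] [ 0.59  2.41 -0.6 ] [0.4297 0.1177 0.1854]
[12.8 11.4 27.2] [ 2.19 -1.68  0.95] [0.4297 0.1178 0.1853]
[15.6  9.6 26.8] [ 2.63 -3.29  0.84] [0.4297 0.1177 0.1853]
[-5.4  0.5 32.5] [ 1.16  0.28 -0.68] [0.4297 0.1177 0.1853]
[-17.2  -2.7  36.2] [-0.07  4.28 -1.43] [0.4296 0.1177 0.1853]
[{'pixel': [284.1, 318.3], 'confidence': 0.81}]
[{'pixel': [276.4, 346.9], 'confidence': 0.71}]
187 [287.48102616 313.14869094] [196.45869164 354.79193175]
194 [296.62985375 312.6861009 ] [195.00660286 354.97196826]
```

View pics/w5.png

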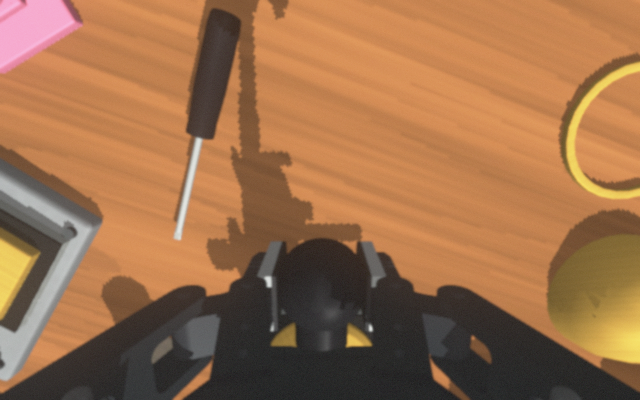

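Call:
send_rows(rows=[{"dx":0,"dy":0,"dz":-0.4,"ax":0,"ay":0,"az":0,"gripper":0.2},{"dx":0,"dy":0,"dz":-0.4,"ax":0,"ay":0,"az":0,"gripper":0.2},{"dx":0,"dy":0,"dz":-0.4,"ax":0,"ay":0,"az":0,"gripper":0.2},{"dx":0,"dy":0,"dz":-0.4,"ax":0,"ay":0,"az":0,"gripper":0.2},{"dx":0,"dy":0,"dz":-0.4,"ax":0,"ay":0,"az":0,"gripper":0.2},{"dx":0,"dy":0,"dz":-0.4,"ax":0,"ay":0,"az":0,"gripper":0.2}])

```text
time: 16.15
eef_pos: [0.4297, 0.1177, 0.1855]
tcp_rot: [-0.168, 0.986, 0.0, 0.005]
force: [-15.3, -1.6, 33.3]
opening: 0.378
grip_force: 82.7
```

Run:
```python
from h import *
for k in range(8):
    s=get_state();im=read_camera('top');print(s['force'].round(1),s['eef_pos'].round(4),s['time'])
r=read_camera('scene')
print(spot_point('round_foot','scene')[:1],spot_point('round_foot','top')[:1],spot_point('left_catch_grip','top')[:1],proj(P2W((52,88,190),V),camera_info('top')))
```

```text
[-15.3  -1.6  33.3] [0.4297 0.1177 0.1855] 16.15
[-1.8  6.3 29.7] [0.4297 0.1177 0.1855] 16.2
[18.2 12.1 24.5] [0.4297 0.1178 0.1855] 16.25
[ 7.3  6.2 25.6] [0.4296 0.1177 0.1854] 16.3
[-13.9  -2.2  32.4] [0.4296 0.1177 0.1855] 16.35
[-14.4  -0.1  32.9] [0.4297 0.1177 0.1855] 16.4
[ 6.5  9.2 26.1] [0.4297 0.1177 0.1855] 16.45
[18.9 11.2 23.6] [0.4297 0.1177 0.1854] 16.5
[{'pixel': [215.0, 264.0], 'confidence': 0.63}] [{'pixel': [169.5, 276.6], 'confidence': 0.51}] [{'pixel': [154.2, 242.2], 'confidence': 0.52}] [150.95338301 240.53880768]
```

```bash
python3 -c "
from plant import *
print(finish_job())"
```

```text
the job is handed in; nothing more can be done
None
```

I flipped the safety catch back on the left press (the one with the round foot), then drew the lever down steadily. It is held on its stop with at least 23 N, and I handed the job in with the gripper still holding it.

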